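# Fill the gap on the honey stand and present the jar to the customers

### The job

Stand the loose small honey jar upright in the empty collar of the revolving honey stand and let go of it; then turn the stand until that jar is squarely at the front, straight behind the blank price card on the stand's fixed foot. Finish with the gripper closed on the wooden knob at the top of the stand, holding the turntable still there - do not let go at the end. Do not drop the jar, keep the other jars in their collars, and leave the other goods on the counter alone.

Things in the scene. Friction and masses are not known exactly. Their poses are not given: they have to be found in the camera images.
- jar: the loose jar: small straight-sided honey jar with a brass-coloured lid and a blank paper band, standing on the counter away from the revolving stand. Diameter 52 mm (lid 53 mm), height 72 mm, 120 to 240 g. Origin at the centre of its underside, z up along the jar. It can be gripped at any yaw, on body or lid
- stand: fixed foot of the revolving stand: dark wooden disc, diameter 220 mm, 16 mm high, origin at the centre of its underside, on the turning axis. A steel tongue along its +x axis (the front: the customers' side, roughly away from the robot) carries a blank upright price card 76 mm wide, its foot 170 mm from the axis, leaning back, its top edge 62 mm above the counter
- front (a point): point fixed to the foot, straight behind the price card: 92 mm from the turning axis along the foot's +x axis and 42 mm above the counter. The filled collar's centre must come here
- seat (a point): centre of the floor of the one empty collar; moves with the turntable. Five equal collars (steel rings, 58 mm inner, 63 mm outer diameter, 16 mm high) stand evenly spaced on the turntable, centres 92 mm from the axis; four hold jars. x points radially outward, z up. A jar fully home has its origin here, within 3 mm of play
- knob: turned wooden knob fixed on top of the turntable's centre post (post diameter 16 mm), turning with it: diameter 40 mm at its thickest (14 to 26 mm above its origin), 34 mm high. Origin at the centre of its underside, on the turning axis, 118 mm above the counter. Jar lids on the stand are 114 mm above the counter, so the knob stands above them
- jar1: jar like the loose one, standing loose in the first collar counter-clockwise (seen from above) of the empty one; origin at the centre of its underside
- jar2: same, second collar counter-clockwise of the empty one
- jar3: same, third collar counter-clockwise
- jar4: same, fourth collar counter-clockwise
- pickle_jar: bystander: large jar of green pickles with a white lid, diameter 88 mm, 135 mm high, origin at the centre of its underside; leave it alone
- juice_bottle: bystander: dark juice bottle, diameter 68 mm, 235 mm high, origin at the centre of its underside; leave it alone
- pear: bystander: a pear standing on its base, diameter 70 mm, 88 mm high without its stalk (104 mm with it), origin at the centre of its underside; leave it alone
- hub (a point): centre of the turntable's top face, on the turning axis, 42 mm above the counter; turns with it, x towards the empty collar. The turntable is a light wooden disc, diameter 276 mm, 16 mm thick. It turns freely both ways without stops; bearing friction is about 0.02 N m, so it coasts a little when pushed
Not all that is in view belongs to the job. Leave any black or purple look-alike of the jar4 alone.

How it is judged:
By the outcome, as a careful person would: the job done as asked, in the order asked, and still so for the second after the job is handed in, while the arm keeps its last pose, push and grip.
It also fails if it takes over 72 s, if anything falls off the work surface, if the arm or the gripper's body presses on something with over 40 N, if the wrist force passes 120 N, or if a joint passes its speed limit or range.

### The arm

A 6-joint arm with a two-finger parallel gripper is mounted at the origin on the work surface. World frame = base frame: x ahead of the robot, y to its left, z up, the work surface at z = 0. Lengths are in m, angles in degrees, forces in N, time in s.
With the tool pointing down it reaches from about 0.4 to 0.825 m from the base axis. Payload 7 kg.
Tool frame: the origin (TCP) lies at the very end of the fingers, on their centre line; the grasp point (between the pads) lies 19 mm behind it (grasp_offset is the x of the grasp point in the tool frame, in m); x points along the fingers, y is the direction in which the jaws open and shut, and the axes are right-handed (so a half turn about x gives the same grasp; the last joint's range is limited). The gripper opens to 88 mm and grips with 3 to 60 N. Pads are 19 mm wide; open, the fingers measure 130 mm over their backs; the gripper's body (78 mm by 193 mm) begins 47 mm behind the grasp point.
Start: joints at [-47.206, 20.546, 0.682, 0, -70.136, -16.507], TCP at [0.299, -0.605, 0.227] pointing down, gripper open.
Joint ranges: [-176.03, 176.03], [-82.01, 121.73], [-58.28, 71.71], [-173.87, 95.51], [-174.79, -0.11], [-173.66, 173.66]. Speed limits (degrees/s): [136.94, 136.94, 172.46, 180, 180, 180].

### API

Orientations are given as [roll, pitch, yaw] about the fixed x, y, z axes, in that order (R = Rz(yaw) Ry(pitch) Rx(roll)).
In Python, from plant import get_obs, snapshot, close_job, grasp_offset gives the robot as it stands.
- The arm moves only by the tool carry_out, never from a script. Its argument "series" is a list that holds one entry, the list of rows, each a list of 6 numbers: the shift along the tool's x, y, z in mm, then the turn, a rotation vector about the tool's x, y, z in degrees. A call has 1 to 10 rows; each row is the pose to reach, as a shift and turn from the pose commanded when the call began, along the tool's axes at that moment; what a row does not reach only later rows make up. A row lasts 1/8 s, in which the tool goes at most 62.5 mm and 10.7 degrees, less where a joint would pass 70% of its speed; a pose out of reach is approached as far as the arm can. A call with a gripper value outside its range is refused whole. "hand" is the gripper's target within -1 to 1 (shut at 1, half-way at 0, fully open at -1), set as the call begins (left out, the last holds). The fingers move at their own pace and stop on an object; the grip force is fixed at half the most. Time passes only in rows, so rows that repeat a pose let the fingers close. It gives the time, the measured TCP pose, the force and the opening at its end, in the units of the state.
- get_obs(): the state, without advancing time (a new reading comes with each control period).
- snapshot(name): name is "side" or "top"; returns a dict with "color" (480x640x3 uint8, red, green, blue), "fx", "fy", "cx", "cy" (pixels), "eye" and "attitude" of the camera in the world. Camera axes: x right, y down, z forward; pixel columns grow to the right and rows downward; lengths in m; the calibration is good to about 2 mm. A picture is of the moment at which its call begins. There is no depth.
- close_job(): hands the job in, once; it reports no verdict.
The state is a dict: "clock": time; "joint_pos": joint angles; "qvel": joint speeds; "tau": joint torques, N m; "tool_pos": TCP position; "orientation": TCP orientation; "force": force on the tool from outside, world axes, zero at the start; "moment": the same for the moment, N m; "opening": finger opening in m.
Only numpy, scipy, OpenCV 4.12 (cv2) and the standard library are available. Lean on these libraries where they do the work, as an engineer would, in place of code of your own. Each camera call takes 0.05 s, during which the arm holds its last target.

## Working session

There is one attempt and no reset: what is moved stays moved. The work goes in short steps, Python scripts to look and compute and a tool call to move; the robot and the scene stay as the last step left them, time stands still between calls to the robot, and variables do not carry over. Pictures are saved under pics/ and viewed, and the job is handed in when it is done.

Besides the shell and the picture viewer there is one more tool, called by a JSON object that holds its "api" and its "payload", one argument or row to a line. carry_out: Moves the arm, as the interface text tells. Its arguments: {"type":"object","properties":{"series":{"type":"array","items":{"type":"array","items":{"type":"array","items":{"type":"number"}}}},"hand":{"type":"number"}},"required":["series"]}

```bash
ls; mkdir -p pics
python3 - <<'E'
from plant import *
import cv2
print(get_obs(),grasp_offset)
for n in("side","top"):
    s=snapshot(n); cv2.imwrite(f"pics/{n}0.png",s["color"][:,:,::-1]); print({k:v for k,v in s.items() if k!="color"})
E
```

```text
pics
{'clock': 0.0, 'joint_pos': array([-4.72038640e+01,  2.05909158e+01,  6.33308545e-01, -2.02795639e-02,
       -7.01360761e+01, -1.65089858e+01]), 'qvel': array([ 0.05667198,  0.09133401, -0.0713905 ,  0.05845626,  0.00257129,
       -0.06679541]), 'tau': array([-1.61707278e-03, -5.82711732e+01,  2.93049073e+01,  6.99695528e+00,
        6.77060147e-03, -2.00475574e-04]), 'tool_pos': array([ 0.29871418, -0.60475169,  0.22562452]), 'orientation': array([ 95.008185  ,  89.90439595, 121.28842884]), 'force': array([0.27597517, 0.17339031, 0.63485984]), 'moment': array([ 0.06034996, -0.02969967,  0.0035408 ]), 'opening': 0.08754747311343891} -0.0188
{'fx': 591.9398379236919, 'fy': 591.9398379236919, 'cx': 321.0686922382044, 'cy': 237.23151883767898, 'eye': array([6.98097154e-04, 9.18354024e-01, 1.07115610e+00]), 'attitude': array([-133.87444351,   -0.74378381, -148.44624102])}
{'fx': 468.02399175521134, 'fy': 468.02399175521134, 'cx': 316.1995857732736, 'cy': 237.18209104053864, 'eye': array([0.32603982, 0.06048821, 1.2234655 ]), 'attitude': array([-171.16539144,    0.22669313,  -90.55811045])}
```

View pics/side0.png

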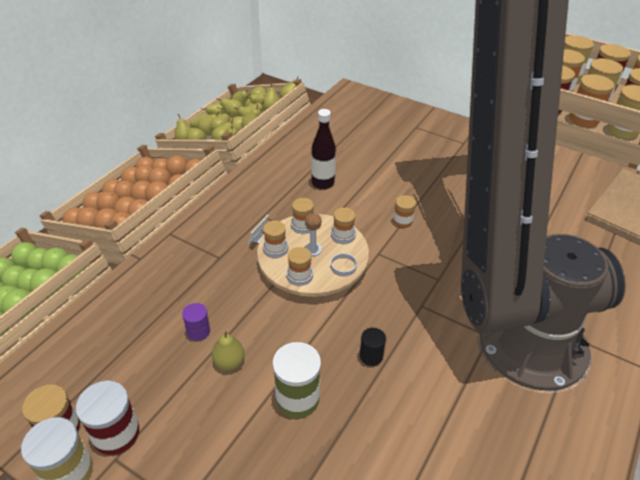

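View pics/top0.png

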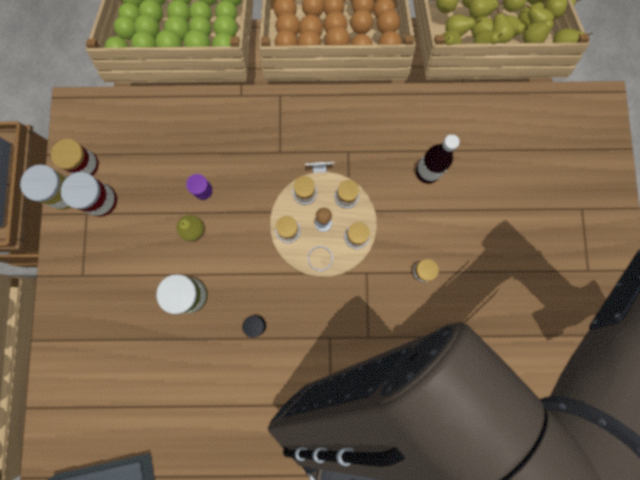

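Candidates for the loose jar are:
- brass-lidded jar at top (427,269) / side (404,210)
- black one at top (254,326)
- purple one at top (199,187)

The brass-lidded one with the paper band fits the description. I'll confirm it in an enlarged crop and measure.

```bash
cat > h.py <<'E'
import numpy as np, cv2
from scipy.spatial.transform import Rotation as Ro
from plant import *
def cam(s):
    return Ro.from_euler('xyz',s['attitude'],degrees=True).as_matrix(), np.array(s['eye'])
def ray(s,u,v,z):
    R,e=cam(s); d=R@np.array([(u-s['cx'])/s['fx'],(v-s['cy'])/s['fy'],1]); return (e+d*(z-e[2])/d[2])
def proj(s,p):
    R,e=cam(s); c=R.T@(np.array(p)-e); return np.array([s['cx']+s['fx']*c[0]/c[2], s['cy']+s['fy']*c[1]/c[2]])
def blobs(s,roi,lo,hi,amin=30):
    u0,v0,u1,v1=roi
    hsv=cv2.cvtColor(s['color'],cv2.COLOR_RGB2HSV)[v0:v1,u0:u1]
    m=cv2.inRange(hsv,np.array(lo),np.array(hi)); 
    n,l,st,c=cv2.connectedComponentsWithStats(m)
    return [(c[i]+[u0,v0],st[i]) for i in range(1,n) if st[i][4]>=amin]
def pose(): 
    o=get_obs(); return np.array(o['tool_pos']),Ro.from_euler('xyz',o['orientation'],degrees=True),o
def want(p,phi):
    """target TCP p, jaws along phi deg (tool down); prints shift mm, rotvec"""
    t,R,o=pose(); f=np.radians(phi); x=np.array([0,0,-1.]);best=None
    for k in(0,np.pi):
        y=np.array([np.cos(f+k),np.sin(f+k),0]); T=Ro.from_matrix(np.c_[x,y,np.cross(x,y)])
        rv=(R.inv()*T).as_rotvec(degrees=True); print('shift',np.round(R.inv().apply(np.array(p)-t)*1000,1),'turn',np.round(rv,2))
def save(s,name,roi=None,k=1):
    im=s['color'][:,:,::-1]
    if roi: im=im[roi[1]:roi[3],roi[0]:roi[2]]
    cv2.imwrite('pics/'+name+'.png',cv2.resize(im,None,fx=k,fy=k,interpolation=cv2.INTER_CUBIC))
E
python3 - <<'E'
from h import *
a=snapshot('top');b=snapshot('side')
A=cv2.resize(a['color'][150:300,250:460],None,fx=3.6,fy=3.6); B=cv2.resize(b['color'][180:310,230:430],None,fx=3.8,fy=3.8)
cv2.imwrite('pics/a1.png',A[:,:,::-1]);cv2.imwrite('pics/b1.png',B[:,:,::-1])
hs=cv2.cvtColor(a['color'],cv2.COLOR_RGB2HSV)
for u,v in[(427,268),(304,189),(323,217),(300,240),(416,271)]: print('top',u,v,hs[v,u])
hs=cv2.cvtColor(b['color'],cv2.COLOR_RGB2HSV)
for u,v in[(405,202),(313,221),(304,206),(330,270),(404,217)]: print('side',u,v,hs[v,u])
E
```

```text
top 427 268 [ 21 128 184]
top 304 189 [ 21 128 183]
top 323 217 [ 16 134 143]
top 300 240 [ 19  80 205]
top 416 271 [ 19 131 115]
side 405 202 [ 18 123 197]
side 313 221 [ 14 121 145]
side 304 206 [ 18 124 197]
side 330 270 [ 17  87 224]
side 404 217 [ 15  46 143]
```

View pics/a1.png

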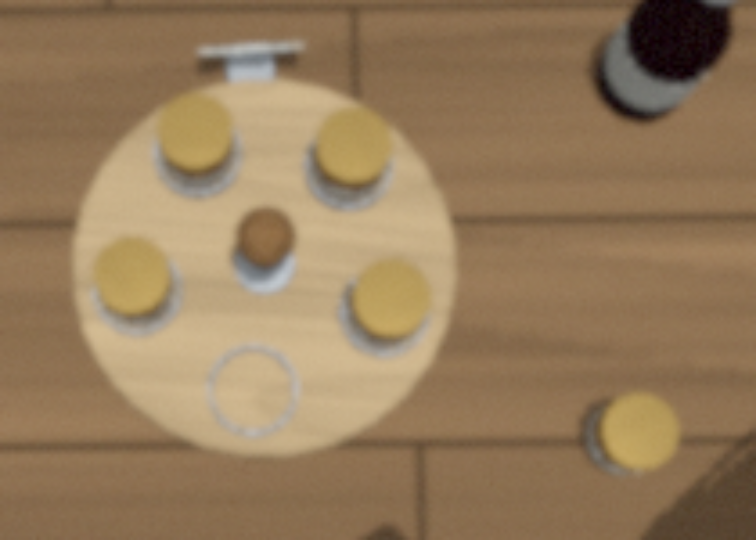

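View pics/b1.png

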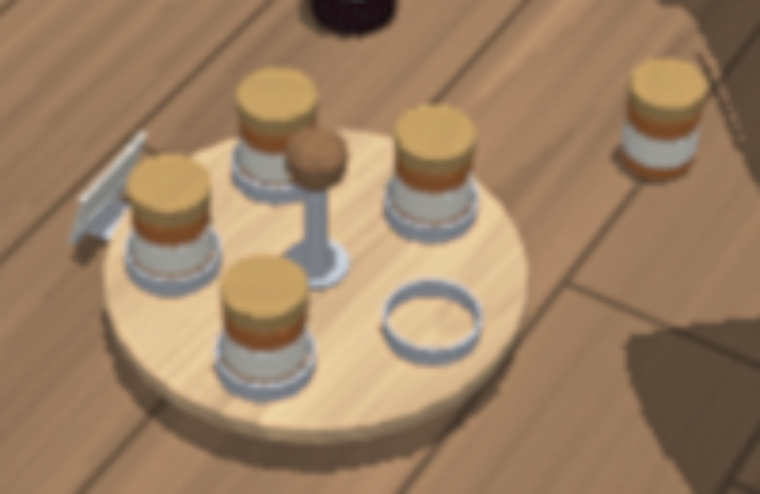

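The crops confirm the loose jar: brass lid, honey body and paper band, at top ≈(428,270) and side ≈(405,203). The empty collar is at top ≈(320,259), on the robot's side, and the card is at top ≈(319,164). Next I'll measure these.

```bash
cat > m.py <<'E'
from h import *
def lids(s,H={'stand':.114,'loose':.072}):
    hsv=cv2.cvtColor(s['color'],cv2.COLOR_RGB2HSV)
    roi=(255,150,460,300) 
    out=[]
    for c,st in blobs(s,roi,(19,118,150),(24,160,255),120): out.append((c,st))
    return out
if __name__=='__main__':
    a=snapshot('top')
    for c,st in lids(a):
        r=(st[:4]); cc=np.array([st[0]+255+(st[2]-1)/2,st[1]+150+(st[3]-1)/2])
        print(np.round(c,1),np.round(cc,1),st[2:],'z.114',ray(a,*c,.114).round(4)[:2],'z.072',ray(a,*c,.072).round(4)[:2])
    # turntable disc
    hsv=cv2.cvtColor(a['color'],cv2.COLOR_RGB2HSV); m=cv2.inRange(hsv,np.array((15,55,170)),np.array((24,110,255)))
    m[:, :255]=0;m[:,400:]=0;m[:160]=0;m[290:]=0
    cs,_=cv2.findContours(m,cv2.RETR_EXTERNAL,cv2.CHAIN_APPROX_NONE); c=cv2.convexHull(max(cs,key=cv2.contourArea))
    P=np.array([ray(a,*q[0],.042)[:2] for q in c]); 
    A=np.c_[2*P,np.ones(len(P))]; s=np.linalg.lstsq(A,(P**2).sum(1),rcond=None)[0]; print('disc',s[:2],np.sqrt(s[2]+s[0]**2+s[1]**2))
    for c,st in blobs(a,(300,200,345,232),(10,110,80),(18,255,175),40): print('knob',c,st[2:],ray(a,*c,.145))
    for c,st in blobs(a,(290,155,350,180),(0,0,120),(180,45,255),15): print('card',c,st)
E
python3 m.py
```

```text
[303.7 186.1] [304. 186.] [ 19  21 319] z.114 [0.6251 0.0925] z.072 [0.6364 0.0937]
[347.9 189.8] [347.5 189.5] [ 20  20 316] z.114 [ 0.6146 -0.0151] z.072 [ 0.6255 -0.018 ]
[286.3 226.6] [286.5 226.5] [ 20  20 313] z.114 [0.5252 0.1349] z.072 [0.5327 0.1378]
[358.  232.7] [358. 233.] [ 21  21 327] z.114 [ 0.5083 -0.0372] z.072 [ 0.5152 -0.0409]
[427.5 269.3] [427.5 269.5] [ 22  22 361] z.114 [ 0.4187 -0.2001] z.072 [ 0.4222 -0.21  ]
disc [0.54654269 0.0455692 ] 0.13628533011889496
knob [323.1547619  215.08928571] [ 15  15 168] [0.54604623 0.04627317 0.145     ]
card [319.01111111 166.29444444] [ 16   7  27  11 180]
```

```bash
cat > f.py <<'E'
from m import *
a=snapshot('top');b=snapshot('side')
L=np.array([[.6251,.0925],[.6146,-.0151],[.5252,.1349],[.5083,-.0372]])
C=np.array([.5463,.0458])
for p in L: print(np.linalg.norm(p-C).round(4),np.degrees(np.arctan2(*(p-C)[::-1])).round(1), proj(b,[*p,.114]).round(1))
print('loose',proj(b,[.4222,-.21,.072]),'knob',proj(b,[*C,.145]),'knobtop',proj(a,[*C,.152]))
hs=cv2.cvtColor(b['color'],cv2.COLOR_RGB2HSV)
for c,st in blobs(b,(230,180,430,310),(16,105,165),(20,150,255),60): print('side lid',c.round(1),st[2:],ray(b,*c,.114)[:2],ray(b,*c,.072)[:2])
for c,st in blobs(b,(295,205,330,235),(5,110,80),(16,255,175),30): print('side knob',c.round(1),st[2:],ray(b,*c,.138)[:2])
# card pixels in side, crop
A=cv2.resize(a['color'][152:185,290:350],None,fx=12,fy=12); cv2.imwrite('pics/card_t.png',A[:,:,::-1])
B=cv2.resize(b['color'][205:260,240:290],None,fx=10,fy=10); cv2.imwrite('pics/card_s.png',B[:,:,::-1])
E
python3 f.py
```

```text
0.0916 30.7 [273.8 226.6]
0.0915 -41.7 [302.1 203.2]
0.0916 103.3 [299.3 253.4]
0.0913 -114.6 [343.7 213.5]
loose [404.61507434 200.13280042] knob [312.36223332 217.66861805] knobtop [323.38831537 214.3801525 ]
side lid [405.3 201. ] [ 20  13 210] [ 0.40161898 -0.16044749] [ 0.41921138 -0.20778529]
side lid [302.5 204.1] [ 22  15 241] [ 0.61195567 -0.01286122] [ 0.63877765 -0.05372294]
side lid [344.2 214. ] [ 23  15 259] [ 0.50633003 -0.03621634] [ 0.52851715 -0.07810288]
side lid [274.1 227.5] [ 21  16 259] [0.62267663 0.09466382] [0.64996904 0.0585203 ]
side lid [298.8 254.7] [ 23  16 288] [0.5238038  0.13889131] [0.54675768 0.1046885 ]
side knob [309.8 219.5] [ 26  18 251] [0.55202806 0.04773598]
```

```bash
python3 -c "
import cv2,numpy as np
a=cv2.imread('pics/card_t.png');b=cv2.imread('pics/card_s.png')
o=np.zeros((600,800,3),np.uint8);a=cv2.resize(a,(480,264));b=cv2.resize(b,(300,330));o[:264,:480]=a;o[:330,490:790]=b;cv2.imwrite('pics/card.png',o[:340])"
```

```text
(no output)
```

View pics/card.png

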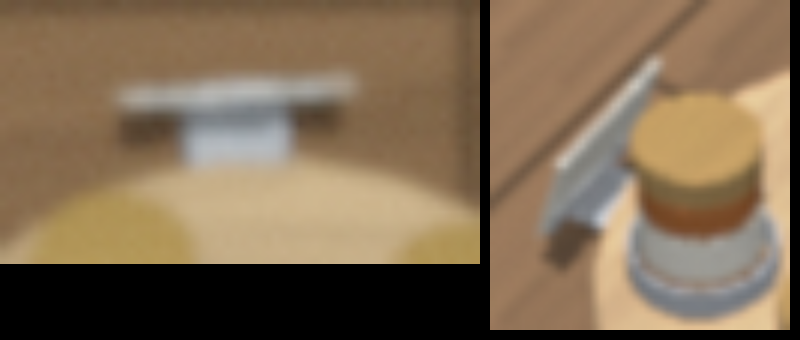

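```bash
cat > g.py <<'E'
from m import *
a=snapshot('top');b=snapshot('side');C=np.array([.546,.046])
print('collar',ray(a,320,258.3,.058), ray(b,230+433/3.8,180+321/3.8,.052))
def an(p): p=p[:2]-C; return p.round(4),np.degrees(np.arctan2(p[1],p[0])).round(2)
for n,u,v in[('L',304.75,164.3),('R',334.5,162.5),('mid',319.6,163.4),('tongue',319.9,169)]:
    for z in(.004,.03,.062): print(n,z,an(ray(a,u,v,z)))
# side card corners top-left(topfar) & bottom
for n,x,y in[('topfar',658,62),('topnear',560,162),('botnear',548,232)]:
    u=240+(x-490)/6;v=205+y/6
    for z in(.004,.062): print(n,z,an(ray(b,u,v,z)))
# card mask rect
hsv=cv2.cvtColor(a['color'],cv2.COLOR_RGB2HSV);print(hsv[160:175,320]);
m=cv2.inRange(hsv,np.array((0,0,120)),np.array((180,60,255)));m[:155]=0;m[167:]=0;m[:,:295]=0;m[:,345:]=0
ys,xs=np.nonzero(m);print(xs.min(),xs.max(),xs.mean(),ys.mean(),np.polyfit(xs,ys,1))
E
python3 g.py
```

```text
collar [0.45364466 0.05434569 0.058     ] [0.44949446 0.05850559 0.052     ]
L 0.004 (array([0.1693, 0.0465]), np.float64(15.35))
L 0.03 (array([0.161 , 0.0458]), np.float64(15.88))
L 0.062 (array([0.1507, 0.0449]), np.float64(16.6))
R 0.004 (array([ 0.1734, -0.034 ]), np.float64(-11.09))
R 0.03 (array([ 0.165, -0.033]), np.float64(-11.3))
R 0.062 (array([ 0.1547, -0.0317]), np.float64(-11.58))
mid 0.004 (array([0.1713, 0.0063]), np.float64(2.11))
mid 0.03 (array([0.163 , 0.0065]), np.float64(2.28))
mid 0.062 (array([0.1527, 0.0067]), np.float64(2.51))
tongue 0.004 (array([0.1557, 0.0057]), np.float64(2.09))
tongue 0.03 (array([0.1477, 0.0059]), np.float64(2.27))
tongue 0.062 (array([0.1378, 0.0061]), np.float64(2.53))
topfar 0.004 (array([ 0.1896, -0.0769]), np.float64(-22.07))
topfar 0.062 (array([ 0.1496, -0.0253]), np.float64(-9.59))
topnear 0.004 (array([ 0.1878, -0.0004]), np.float64(-0.13))
topnear 0.062 (array([0.1479, 0.047 ]), np.float64(17.63))
botnear 0.004 (array([0.1662, 0.0375]), np.float64(12.72))
botnear 0.062 (array([0.1275, 0.0829]), np.float64(33.03))
[[ 16  99 141]
 [ 15  51 154]
 [ 18  17 176]
 [ 40   4 185]
 [ 90   3 165]
 [ 98  15 138]
 [108  20 128]
 [102  18 138]
 [102  20 164]
 [103  17 185]
 [100  12 189]
 [ 15   3 184]
 [ 18  36 189]
 [ 18  68 194]
 [ 18  77 198]]
305 333 318.9237288135593 163.4915254237288 [-4.86902163e-02  1.79019991e+02]
```

Front direction ≈2.4°, seat at about (0.4535,0.055) at ≈174.4°, and jar at (0.421,-0.209). I'll approach the jar with the jaws along about 84°, which will be tangential at the seat.

Run:
```python
from h import *
t,R,o=pose(); print(R.as_matrix().round(3),t)
want([.421,-.209,.20],84.4)
want([.421,-.209,.028],84.4)
```

```text
[[-0.    -0.443  0.897]
 [ 0.     0.897  0.443]
 [-1.     0.    -0.   ]] [ 0.29890243 -0.60515023  0.22644968]
shift [ 26.5 301.1 284.9] turn [ 3.189e+01 -0.000e+00 -1.000e-02]
shift [ 26.5 301.1 284.9] turn [-1.4811e+02  1.0000e-02 -0.0000e+00]
shift [198.5 301.1 284.9] turn [ 3.189e+01 -0.000e+00 -1.000e-02]
shift [198.5 301.1 284.9] turn [-1.4811e+02  1.0000e-02 -0.0000e+00]
```

{"api": "carry_out", "payload": {
  "hand": -1,
  "series": [
    [[1,15,14,2,0,0],[4,50,47,5,0,0],[8,90,85,10,0,0],[12,135,128,15,0,0],[16,180,171,20,0,0],[20,225,214,25,0,0],[23,262,248,29,0,0],[25,288,272,31,0,0],[26.5,300,284,32,0,0],[26.5,301,285,32,0,0]]
  ]
}}

```text
clock: 1.7
tool_pos: [0.4215, -0.2081, 0.2003]
orientation: [8.1, 90.0, 2.6]
force: [-0.9, -0.2, -0.4]
opening: 0.0876
```

Run:
```python
from m import *
want([.421,-.209,.028],84.4); print(pose()[2]['joint_pos'])
b=snapshot('side');a=snapshot('top');save(b,'b2',(300,100,500,250),4)
for c,st in blobs(b,(370,180,430,240),(16,105,165),(20,150,255),60): print('side lid',c.round(1),st[2:],ray(b,*c,.072)[:2])
save(a,'a2')
```

```text
shift [172.3  -0.9  -0.5] turn [ 0.01  0.03 -0.  ]
shift [172.3  -0.9  -0.5] turn [-1.7999e+02  1.0000e-02  5.0000e-02]
[-2.20380071e+00  2.07570166e+00 -2.64864488e+01 -3.29431850e-03
 -6.14031517e+01 -9.33823135e+01]
```

View pics/b2.png

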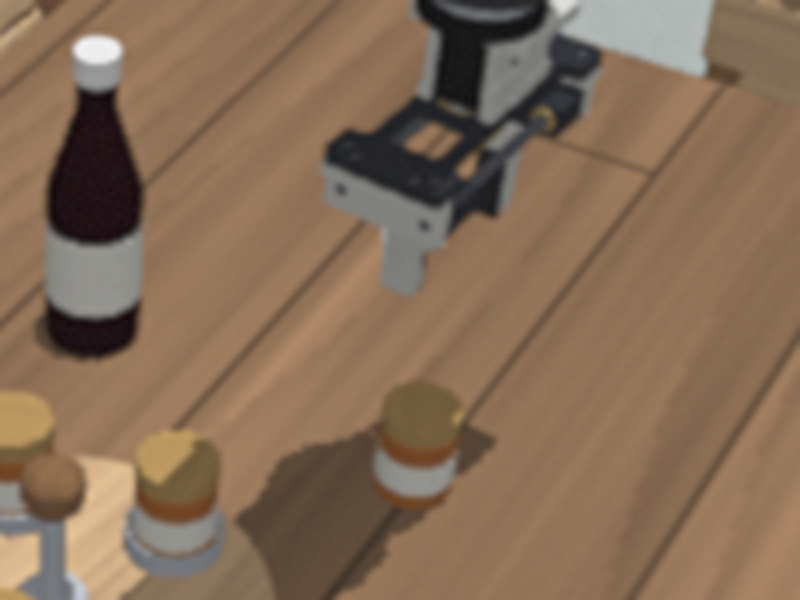

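The gripper is above the jar at side ≈(405,203) and the jar is undisturbed. I'll descend.

{"api": "carry_out", "payload": {
  "series": [
    [[10,-1,-0.5,0,0,0],[35,-1,-0.5,0,0,0],[65,-1,-0.5,0,0,0],[95,-1,-0.5,0,0,0],[120,-1,-0.5,0,0,0],[140,-1,-0.5,0,0,0],[155,-1,-0.5,0,0,0],[166,-1,-0.5,0,0,0],[172,-1,-0.5,0,0,0],[172,-1,-0.5,0,0,0]]
  ]
}}

```text
clock: 3.05
tool_pos: [0.4203, -0.2102, 0.0278]
orientation: [-176.3, 90.0, 177.9]
force: [0.1, -0.3, 0.7]
opening: 0.0877
```

Run:
```python
from m import *
b=snapshot('side');a=snapshot('top');
A=cv2.resize(a['color'][200:300,360:460],(400,400));B=cv2.resize(b['color'][150:250,350:450],(400,400))
cv2.imwrite('pics/ab3.png',np.hstack([A,B])[:,:,::-1])
```

```text
(no output)
```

View pics/ab3.png

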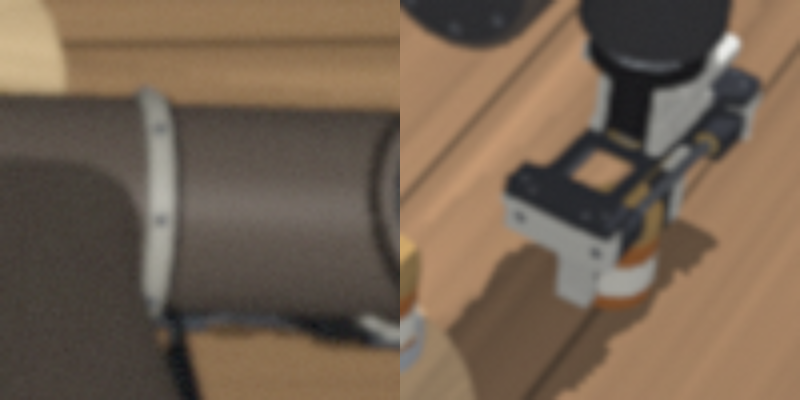

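The jar is between the fingers (side ≈(405,215)). Top view is blocked by the arm. Closing.

{"api": "carry_out", "payload": {
  "hand": 1,
  "series": [
    [[0,0,0,0,0,0],[0,0,0,0,0,0],[0,0,0,0,0,0],[0,0,0,0,0,0],[0,0,0,0,0,0],[0,0,0,0,0,0]]
  ]
}}

```text
clock: 3.9
tool_pos: [0.4206, -0.21, 0.0281]
orientation: [58.9, 90.0, 53.2]
force: [0.5, 0.8, 0.8]
opening: 0.052
```

{"api": "carry_out", "payload": {
  "series": [
    [[-5,0,0,0,0,0],[-20,0,0,0,0,0],[-45,0,0,0,0,0],[-75,0,0,0,0,0],[-105,0,0,0,0,0],[-130,0,0,0,0,0],[-145,0,0,0,0,0],[-150,0,0,0,0,0],[-150,0,0,0,0,0]]
  ]
}}

```text
clock: 5.03
tool_pos: [0.4202, -0.2099, 0.1776]
orientation: [160.3, 90.0, 154.6]
force: [-0.3, -0.0, -2.5]
opening: 0.052
```

Run:
```python
from m import *
b=snapshot('side');a=snapshot('top');save(b,'b4',(200,60,440,240),3.3)
save(a,'a4')
want([.4535,.055,.178],84.4)
```

```text
shift [ -0.9 266.9   6.9] turn [-0.12 -0.1  -0.01]
shift [ -0.9 266.9   6.9] turn [ 1.7988e+02 -2.0000e-02  1.5000e-01]
```

View pics/b4.png

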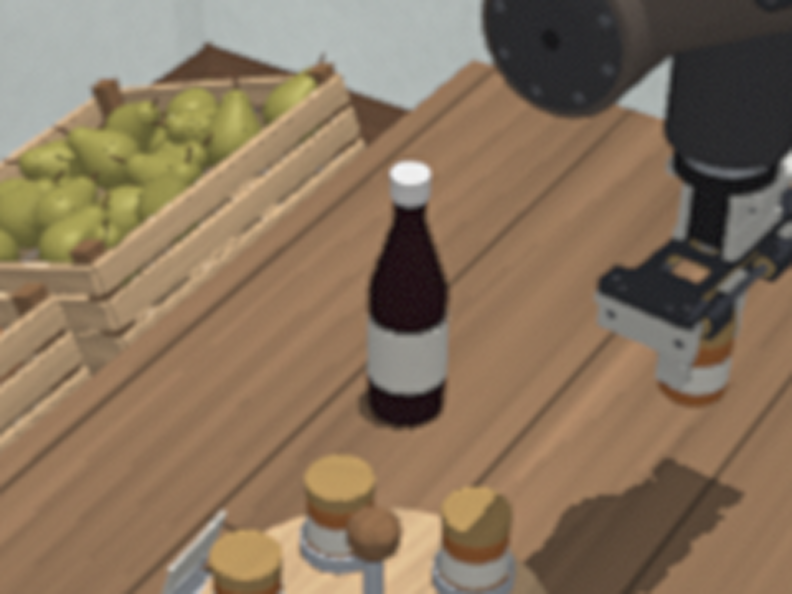

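View pics/a4.png

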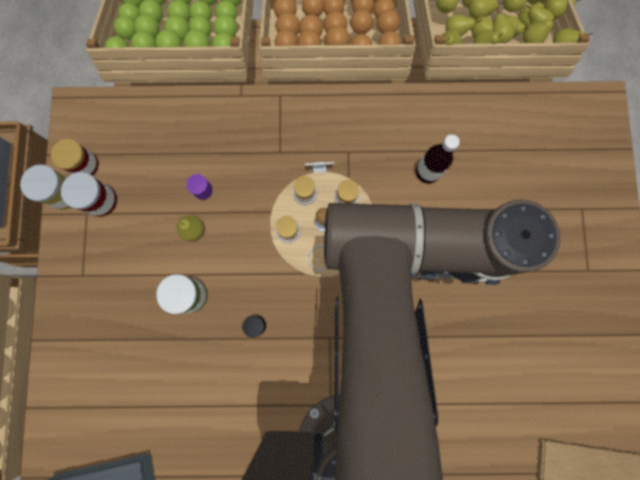

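Run:
```python
from m import *
b=snapshot('side')
t=pose()[0];z=t[2]-.028
hsv=cv2.cvtColor(b['color'],cv2.COLOR_RGB2HSV)
# honey orange bottom strip and band
save(b,'b5',(385,140,435,190),12)
for z0,n in((z,'base'),(z+.072,'lid')):
    for dx in (0,-.005,.005): print(n,dx,proj(b,[t[0]+dx,t[1],z0]).round(1))
th=np.linspace(0,2*np.pi,60)
E=np.array([proj(b,[t[0]+.026*np.cos(q),t[1]+.026*np.sin(q),z]) for q in th]); print('base ellipse u',E[:,0].min(),E[:,0].max(),'v',E[:,1].min(),E[:,1].max())
```

```text
base 0 [408.8 177.1]
base -0.005 [410.6 177.8]
base 0.005 [407.  176.4]
lid 0 [412.2 153.7]
lid -0.005 [414.1 154.4]
lid 0.005 [410.4 153.1]
base ellipse u 398.4568711808673 419.1558799825354 v 170.78122240252156 183.56316179582723
```

View pics/b5.png

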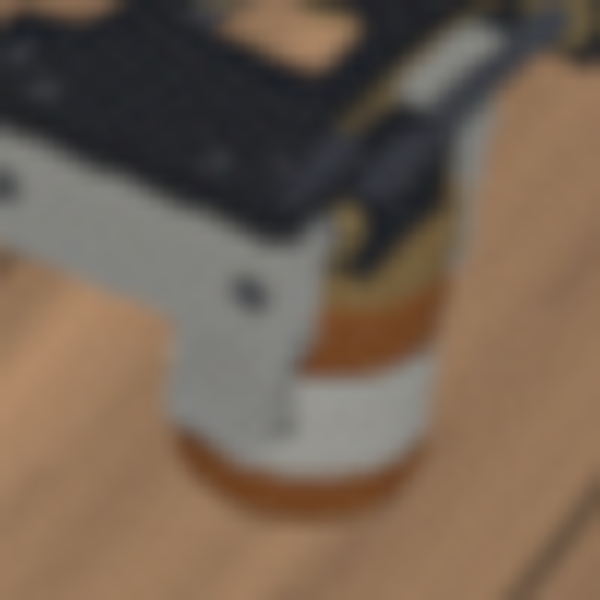

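Jar held (opening 52 mm, about 2.5 N). Relative offsets from both cameras put the TCP target for the seat at about (0.453, 0.055).

{"api": "carry_out", "payload": {
  "series": [
    [[0,8,0,0,0,0],[0,30,1,0,0,0],[0,65,2,0,0,0],[0,105,3,0,0,0],[0,145,4,0,0,0],[0,185,5,0,0,0],[0,220,6,0,0,0],[0,248,6.5,0,0,0],[0,263,6.5,0,0,0],[0,267,6.5,0,0,0]]
  ]
}}

```text
clock: 6.42
tool_pos: [0.4534, 0.0556, 0.1778]
orientation: [-146.3, 90.0, -151.9]
force: [0.3, 0.6, -1.4]
opening: 0.0521
```

{"api": "carry_out", "payload": {
  "series": [
    [[3,0,0,0,0,0],[15,0,0,0,0,0],[30,0,0,0,0,0],[45,0,0,0,0,0],[56,0,0,0,0,0],[60,0,0,0,0,0],[60,0,0,0,0,0],[60,0,0,0,0,0]]
  ]
}}

```text
clock: 7.42
tool_pos: [0.4539, 0.0551, 0.1185]
orientation: [28.9, 90.0, 23.2]
force: [-0.3, 0.5, -1.7]
opening: 0.0519
```

```bash
cat > v.py <<'E'
from m import *
import sys
b=snapshot('side');a=snapshot('top')
B=cv2.resize(b['color'][190:310,250:390],(700,600),interpolation=cv2.INTER_CUBIC);cv2.imwrite(f'pics/{sys.argv[1]}.png',B[:,:,::-1]); save(a,sys.argv[1]+'t')
want([.453,.055,.0705],84.4); print(pose()[0])
E
python3 v.py c6
```

```text
shift [48.  -0.3 -0.9] turn [-0.11  0.05 -0.03]
shift [48.  -0.3 -0.9] turn [ 1.7989e+02 -5.0000e-02 -7.0000e-02]
[0.453879   0.05515773 0.11850925]
```

View pics/c6.png

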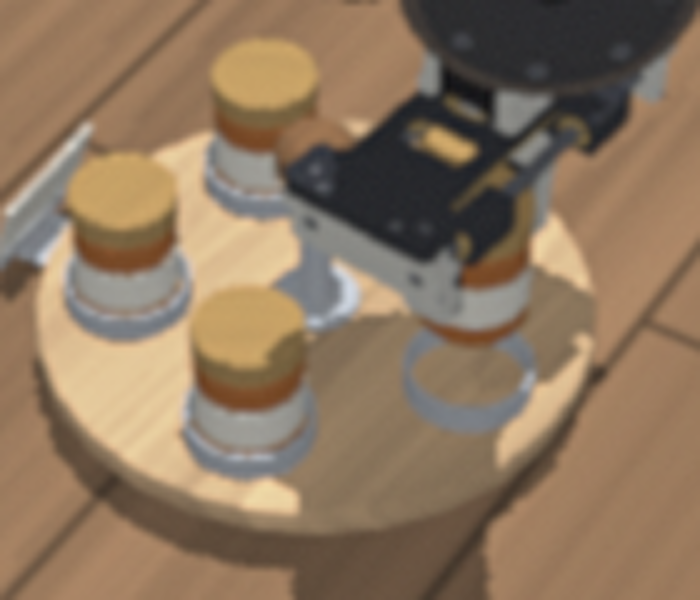

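Run:
```python
from m import *
from scipy.optimize import least_squares
b=snapshot('side')
th=np.linspace(0,2*np.pi,181)
def ext(x,y,r,z):
    E=np.array([proj(b,[x+r*np.cos(q),y+r*np.sin(q),z]) for q in th]); return E[:,0].min(),E[:,0].max(),E[:,1].min(),E[:,1].max()
def f(p): e=ext(*p,.026,.0905); return [e[0]-(250+418/5),e[1]-(250+530/5),e[3]-(190+347/5)]
r=least_squares(f,[.453,.055]);print('jar',r.x,r.fun)
def g(p): e=ext(*p,.0315,.042);h=ext(*p,.0315,.058); return [h[0]-(250+403/5),h[1]-(250+538/5),e[3]-(190+431/5)]
r=least_squares(g,[.453,.055]);print('collar',r.x,r.fun)
```

```text
jar [0.45188882 0.05344195] [ 0.06177386 -0.06179127  0.00229767]
collar [0.45090707 0.05582339] [ 0.20480376 -0.20486808  0.00888864]
```

{"api": "carry_out", "payload": {
  "series": [
    [[5,0.8,-0.9,0,0,0],[13,0.8,-0.9,0,0,0],[20,0.8,-0.9,0,0,0],[25,0.8,-0.9,0,0,0],[29,0.8,-0.9,0,0,0],[33,0.8,-0.9,0,0,0],[37,0.8,-0.9,0,0,0],[40,0.8,-0.9,0,0,0],[40,0.8,-0.9,0,0,0]]
  ]
}}

```text
clock: 8.7
tool_pos: [0.4527, 0.0558, 0.0779]
orientation: [-143.0, 90.0, -148.8]
force: [-0.0, -0.0, -2.2]
opening: 0.0517
```

```bash
python3 v.py c7
```

```text
shift [ 7.6 -0.9  0.2] turn [-0.11  0.01 -0.  ]
shift [ 7.6 -0.9  0.2] turn [ 1.7989e+02 -0.0000e+00 -1.0000e-02]
[0.45284384 0.05590207 0.07814125]
```

View pics/c7.png

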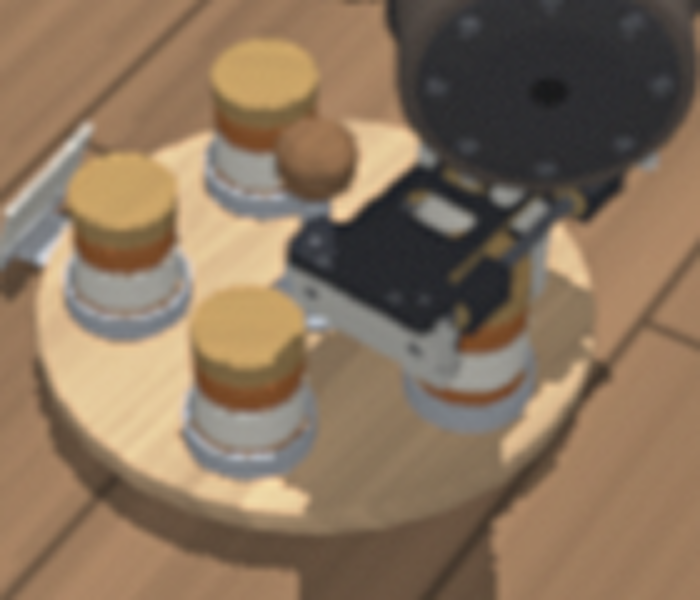

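The jar's base is inside the ring and there is no contact force. I'll lower the rest of the way gently.

{"api": "carry_out", "payload": {
  "series": [
    [[2,0,0,0,0,0],[4,0,0,0,0,0],[5.5,0,0,0,0,0],[6.5,0,0,0,0,0],[7.4,0,0,0,0,0],[7.8,0,0,0,0,0],[7.8,0,0,0,0,0]]
  ]
}}

```text
clock: 9.68
tool_pos: [0.4528, 0.0559, 0.0703]
orientation: [72.9, 90.0, 67.2]
force: [0.3, -0.0, -1.5]
opening: 0.0519
```

{"api": "carry_out", "payload": {
  "series": [
    [[0.4,0,0,0,0,0],[0.8,0,0,0,0,0],[0.8,0,0,0,0,0]]
  ]
}}

```text
clock: 10.05
tool_pos: [0.453, 0.0559, 0.07]
orientation: [1.1, 90.0, -4.6]
force: [-1.9, -0.4, 4.7]
opening: 0.0519
```

Floor contact at the expected height (4.7 N). Releasing.

{"api": "carry_out", "payload": {
  "hand": -0.7,
  "series": [
    [[0,0,0,0,0,0],[0,0,0,0,0,0],[0,0,0,0,0,0],[0,0,0,0,0,0]]
  ]
}}

```text
clock: 10.55
tool_pos: [0.4528, 0.0558, 0.0694]
orientation: [-144.2, 90.0, -149.9]
force: [0.8, -0.9, 0.0]
opening: 0.0742
```

{"api": "carry_out", "payload": {
  "series": [
    [[-4,0,0,0,0,0],[-15,0,0,0,0,0],[-35,0,0,0,0,0],[-60,0,0,0,0,0],[-85,0,0,0,0,0],[-105,0,0,0,0,0],[-115,0,0,0,0,0],[-120,0,0,0,0,0],[-120,0,0,0,0,0]]
  ]
}}

```text
clock: 11.68
tool_pos: [0.4526, 0.0558, 0.1893]
orientation: [-178.0, 90.0, 176.2]
force: [-0.8, 0.2, -0.4]
opening: 0.0741
```

```bash
python3 v.py c8
python3 - <<'E'
from h import *
print(pose()[2]['joint_pos'])
E
```

```text
shift [118.3  -0.6   0.8] turn [-0.12 -0.06  0.03]
shift [118.3  -0.6   0.8] turn [1.7988e+02 5.0000e-02 1.0000e-01]
[0.4523713  0.05572272 0.18880104]
[ 3.18973316e+01  1.27666417e+00 -2.89476992e+01 -1.33093689e-02
 -5.98445264e+01 -1.27611580e+02]
```

View pics/c8.png

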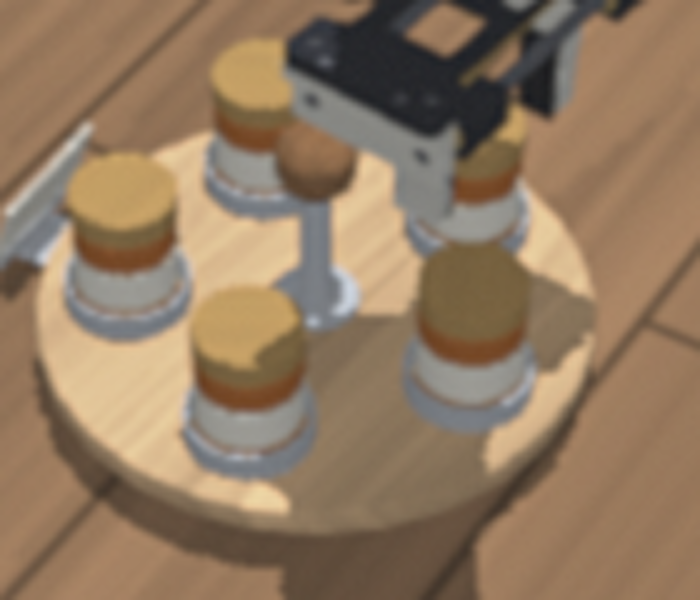

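View pics/c8t.png

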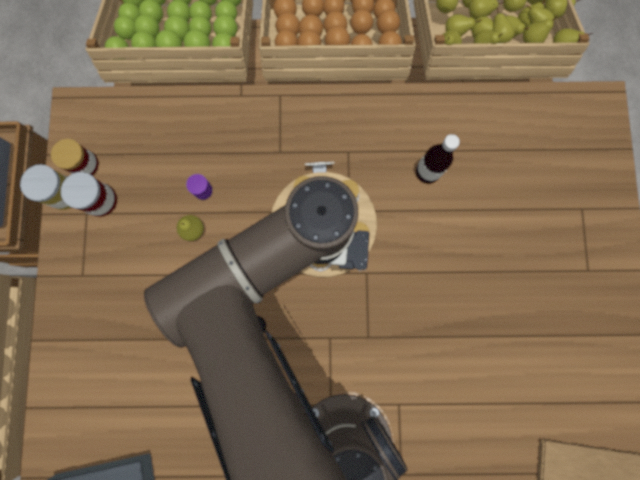

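The jar stands home in the collar, its lid level with the others (side crop lid at ≈(344,241)). Next is the knob. One counter-clockwise turn of about 188° fits the wrist range from here (j6 −128 → +60).

Run:
```python
from h import *
b=snapshot('side');a=snapshot('top')
print(ray(b,250+316/5,190+160/5,.137),ray(a,323.15,215.1,.14))
want([.545,.0465,.189],84.4);
```

```text
[0.54130022 0.05002841 0.137     ] [0.54704057 0.04621881 0.14      ]
shift [-0.3  0.  93. ] turn [-0.12 -0.06  0.04]
shift [-0.3  0.  93. ] turn [1.7988e+02 6.0000e-02 1.0000e-01]
```

{"api": "carry_out", "payload": {
  "series": [
    [[-4,0.2,8,0,0,0],[-8,0.4,28,0,0,0],[-8,0.5,50,0,0,0],[-8,0.5,72,0,0,0],[-8,0.5,87,0,0,0],[-8,0.5,93,0,0,0],[-8,0.5,93,0,0,0]]
  ]
}}

```text
clock: 12.75
tool_pos: [0.5453, 0.047, 0.1972]
orientation: [-157.0, 90.0, -162.8]
force: [-0.1, 0.2, 0.1]
opening: 0.0744
```

```bash
python3 v.py c9
python3 - <<'E'
from h import *
o=get_obs();print(o['joint_pos'].round(1)); want([.545,.047,.1215],84.4)
E
```

```text
shift [127.   -1.3 -92.1] turn [-0.11 -0.01 -0.  ]
shift [127.   -1.3 -92.1] turn [ 1.7989e+02 -0.0000e+00  2.0000e-02]
[0.54483083 0.04708054 0.19748149]
[  25.5    9.8  -18.    -0.   -62.2 -121.2]
shift [76.  -0.1  0.2] turn [-0.11 -0.01 -0.  ]
shift [76.  -0.1  0.2] turn [ 1.7989e+02 -0.0000e+00  2.0000e-02]
```

View pics/c9.png

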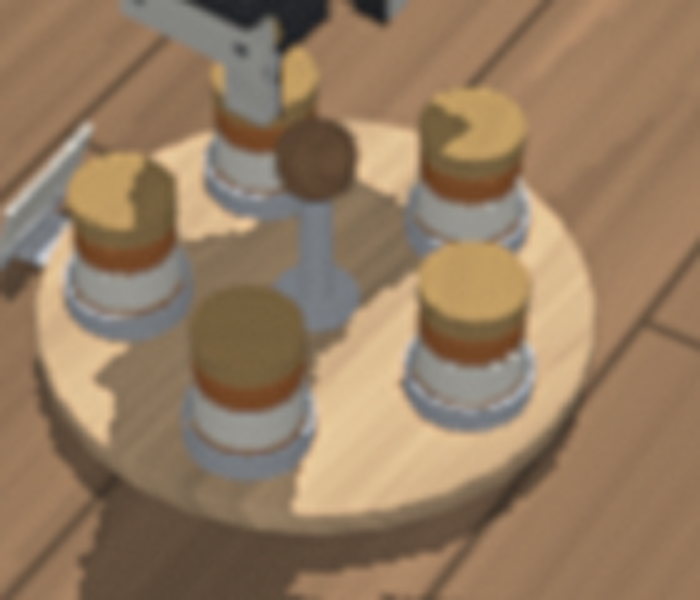

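All five jars are seated and the gripper is over the knob (side ≈(313,222)). Descending.

{"api": "carry_out", "payload": {
  "series": [
    [[6,0,0,0,0,0],[20,0,0,0,0,0],[38,0,0,0,0,0],[55,0,0,0,0,0],[67,0,0,0,0,0],[74,0,0,0,0,0],[76,0,0,0,0,0],[76,0,0,0,0,0]]
  ]
}}

```text
clock: 13.85
tool_pos: [0.5456, 0.0472, 0.1217]
orientation: [17.2, 90.0, 11.5]
force: [-0.3, -0.7, 0.2]
opening: 0.0744
```

{"api": "carry_out", "payload": {
  "hand": 1,
  "series": [
    [[0,0,0,0,0,0],[0,0,0,0,0,0],[0,0,0,0,0,0],[0,0,0,0,0,0],[0,0,0,0,0,0],[0,0,0,0,0,0]]
  ]
}}

```text
clock: 14.6
tool_pos: [0.5453, 0.0467, 0.1216]
orientation: [-95.6, 90.0, -101.3]
force: [-0.4, -4.8, 2.6]
opening: 0.0383
```

```bash
python3 v.py c10; python3 -c "
from h import *
print(get_obs()['joint_pos'].round(2), get_obs()['force'])"
```

```text
shift [ 51.1  -0.9 -92.7] turn [-0.12 -0.    0.03]
shift [ 51.1  -0.9 -92.7] turn [1.7988e+02 5.0000e-02 1.0000e-02]
[0.54530924 0.04672718 0.12155856]
[ 2.5430e+01  1.3990e+01 -2.3640e+01  3.0000e-02 -5.2390e+01 -1.2116e+02] [-0.91980851 -4.74209896  1.73960814]
```

View pics/c10.png

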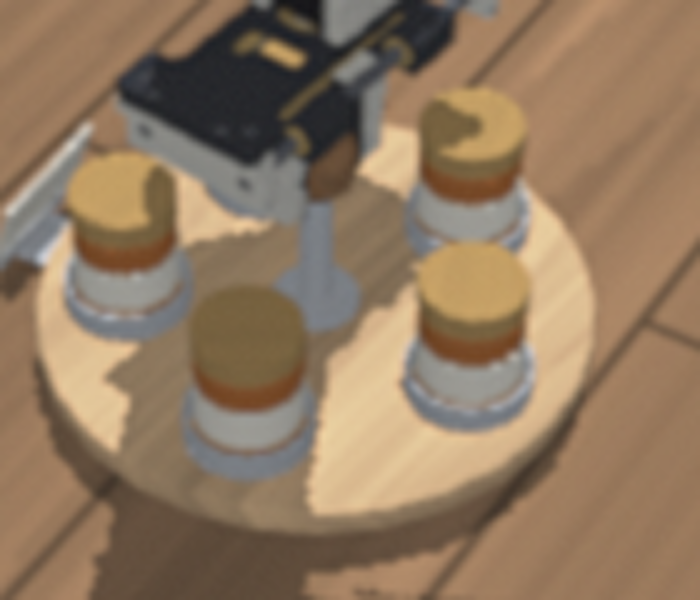

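The knob is gripped, with a small side force of −4.8 N in y, so the axis is slightly towards −y. I'll start the counter-clockwise turn with a −0.7 mm correction and check the force on the way.

{"api": "carry_out", "payload": {
  "series": [
    [[0,-0.7,0,-1,0,0],[0,-0.7,0,-4,0,0],[0,-0.7,0,-9,0,0],[0,-0.7,0,-15,0,0],[0,-0.7,0,-21,0,0],[0,-0.7,0,-27,0,0],[0,-0.7,0,-32,0,0],[0,-0.7,0,-36,0,0],[0,-0.7,0,-39,0,0],[0,-0.7,0,-40,0,0]]
  ]
}}

```text
clock: 15.95
tool_pos: [0.5455, 0.0462, 0.1215]
orientation: [-78.6, 90.0, -44.2]
force: [1.4, -4.7, 0.2]
opening: 0.0385
```

```bash
python3 v.py c11; python3 -c "
from h import *
print(get_obs()['joint_pos'].round(2), get_obs()['force'].round(2),get_obs()['moment'].round(2),get_obs()['opening']);print(pose()[1].as_matrix().round(3))"
```

```text
shift [ 51.   59.3 -71.4] turn [3.989e+01 1.000e-02 2.000e-02]
shift [ 51.   59.3 -71.4] turn [-1.4011e+02 -2.0000e-02  1.0000e-02]
[0.54544226 0.0462386  0.12155024]
[ 2.537e+01  1.399e+01 -2.364e+01  2.000e-02 -5.237e+01 -8.110e+01] [ 1.64 -4.9   1.49] [-1.81 -0.46 -0.03] 0.0385948352333739
[[ 0.    -0.563  0.826]
 [-0.     0.826  0.563]
 [-1.    -0.     0.   ]]
```

View pics/c11.png

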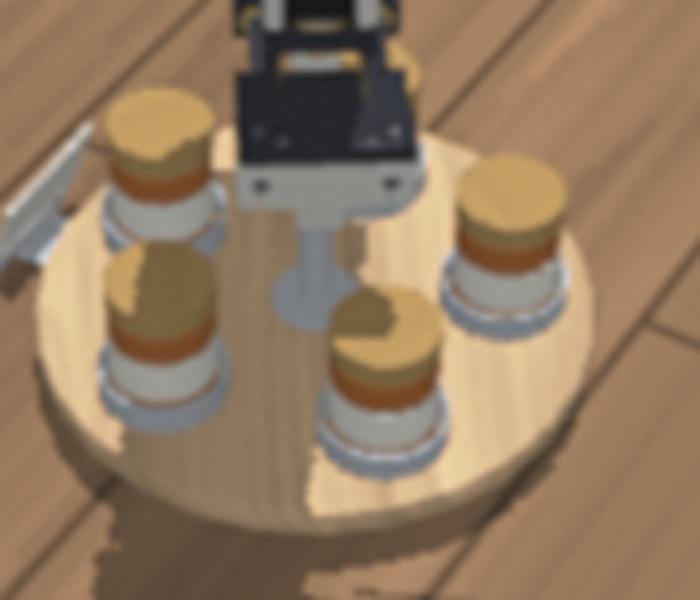

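The table follows the grip and all jars are seated. Continuing.

{"api": "carry_out", "payload": {
  "series": [
    [[0,0,0,-2,0,0],[0,0,0,-6,0,0],[0,0,0,-12,0,0],[0,0,0,-19,0,0],[0,0,0,-26,0,0],[0,0,0,-33,0,0],[0,0,0,-40,0,0],[0,0,0,-46,0,0],[0,0,0,-49,0,0],[0,0,0,-50,0,0]]
  ]
}}

```text
clock: 17.3
tool_pos: [0.5459, 0.0459, 0.1215]
orientation: [-116.7, 89.9, -32.4]
force: [4.1, -7.3, -1.4]
opening: 0.0388
```

{"api": "carry_out", "payload": {
  "series": [
    [[0,0,0,-2,0,0],[0,0,0,-6,0,0],[0,0,0,-12,0,0],[0,0,0,-19,0,0],[0,0,0,-26,0,0],[0,0,0,-33,0,0],[0,0,0,-40,0,0],[0,0,0,-46,0,0],[0,0,0,-49,0,0],[0,0,0,-50,0,0]]
  ]
}}

```text
clock: 18.55
tool_pos: [0.5466, 0.0462, 0.1216]
orientation: [-141.0, 89.9, -6.7]
force: [7.1, -7.6, -3.4]
opening: 0.0389
```

{"api": "carry_out", "payload": {
  "series": [
    [[0,0,0,-2,0,0],[0,0,0,-6,0,0],[0,0,0,-12,0,0],[0,0,0,-18,0,0],[0,0,0,-24,0,0],[0,0,0,-30,0,0],[0,0,0,-35,0,0],[0,0,0,-38,0,0],[0,0,0,-40,0,0],[0,0,0,-40,0,0]]
  ]
}}

```text
clock: 19.8
tool_pos: [0.5467, 0.0466, 0.1216]
orientation: [-167.6, 89.9, 6.7]
force: [6.0, -5.2, -3.9]
opening: 0.0381
```

```bash
python3 v.py c12; python3 -c "
from m import *
print(get_obs()['joint_pos'].round(2), get_obs()['force'].round(2),get_obs()['opening'])
b=snapshot('side')
for c,st in blobs(b,(230,180,430,310),(14,95,100),(20,160,255),60): print('side lid',c.round(1),st[2:],ray(b,*c,.114)[:2])
"
```

```text
shift [50.8  1.  94.3] turn [1.7988e+02 5.0000e-02 2.2000e-01]
shift [50.8  1.  94.3] turn [-0.12 -0.14  0.03]
[0.54676291 0.04656609 0.12158075]
[ 25.36  14.03 -23.6    0.06 -52.24  58.89] [ 6.72 -5.47 -2.94] 0.03834466702826734
side lid [250.6 239.4] [  60  130 4721] [0.64539238 0.15719668]
side lid [386.9 244.4] [  121   130 10386] [0.37012058 0.00239251]
side lid [279.7 246.5] [ 24  21 393] [0.57536138 0.14028062]
side lid [324.3 257.6] [ 25  22 422] [0.47024223 0.11595484]
```

View pics/c12.png

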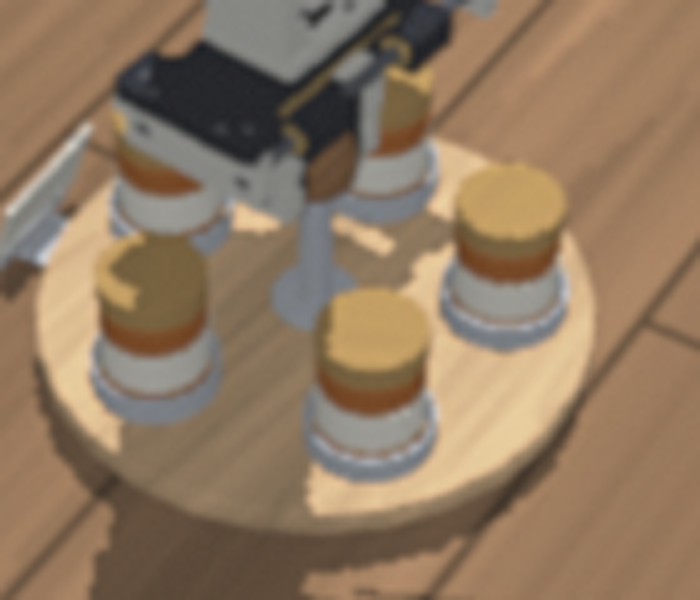

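View pics/c12t.png

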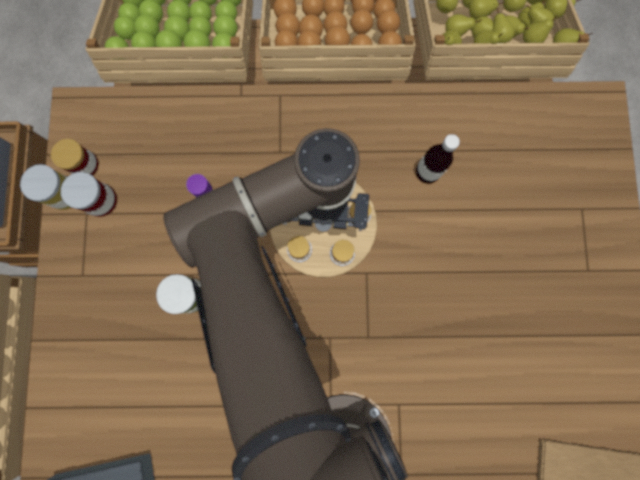

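```bash
cat > ph.py <<'E'
from m import *
a=snapshot('top');C=np.array([.5463,.0458])
save(a,'ph',(270,210,380,290),7)
for c,st in blobs(a,(270,225,380,275),(18,110,80),(26,190,255),60):
    p=ray(a,*c,.114)[:2]-C; print(c.round(1),st[2:],np.linalg.norm(p).round(4),np.degrees(np.arctan2(p[1],p[0])).round(2)%360)
E
python3 ph.py
```

```text
[297.9 246.1] [ 21  23 358] 0.0924 138.29
[342.6 250.4] [ 21  22 344] 0.0923 209.44
```

View pics/ph.png

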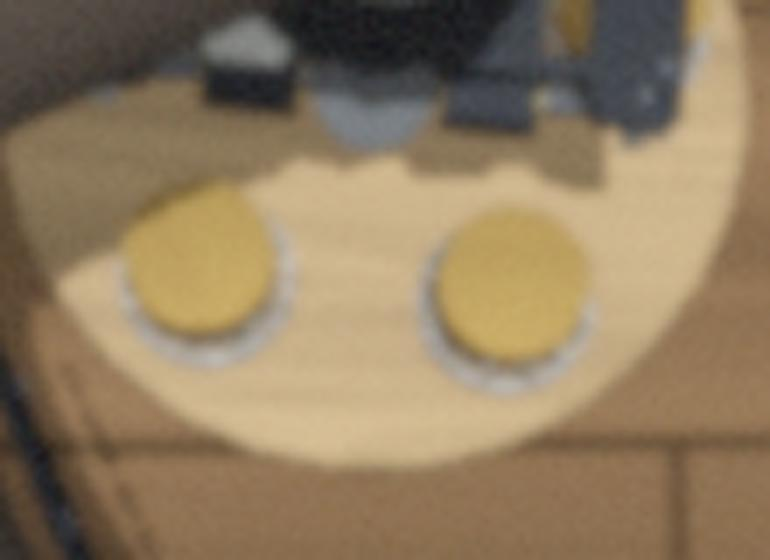

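Table phase: the filled collar is at ≈−6.1° (rear lids at 138.3° and 209.4°), and the target is ≈2.4°. I'll turn 8.4° more and relax the side force.

{"api": "carry_out", "payload": {
  "series": [
    [[0,0.3,-0.3,-1,0,0],[0,0.5,-0.5,-3,0,0],[0,0.5,-0.5,-5.5,0,0],[0,0.5,-0.5,-7.5,0,0],[0,0.5,-0.5,-8.4,0,0],[0,0.5,-0.5,-8.4,0,0],[0,0.5,-0.5,-8.4,0,0],[0,0.5,-0.5,-8.4,0,0]]
  ]
}}

```text
clock: 21.0
tool_pos: [0.5468, 0.0466, 0.1216]
orientation: [-154.3, 89.9, 28.4]
force: [5.2, -0.8, -3.3]
opening: 0.0386
```

```bash
python3 ph.py; python3 v.py c13
python3 - <<'E'
from h import *
a=snapshot('top');save(a,'c13c',(280,140,370,290),4)
o=get_obs();print(o['force'],o['opening'],o['joint_pos'].round(1))
# card: subpixel: centre of bright columns along row profile
C=np.array([.5463,.0458])
g=cv2.cvtColor(a['color'],cv2.COLOR_RGB2HSV)[:,:,1].astype(float)
for v in (162,163,164): 
    r=g[v,295:345]; print(v,r.astype(int)[5:45])
E
```

```text
[347.3 247.1] [ 21  21 344] 0.0919 218.01
[302.4 249.4] [ 20  22 344] 0.0922 146.67
shift [ 50.9 -12.8  93.3] turn [-1.7165e+02 -9.0000e-02 -1.6000e-01]
shift [ 50.9 -12.8  93.3] turn [ 8.35 -0.11  0.06]
[0.54675621 0.04661593 0.1215732 ]
[ 4.77314468 -1.25387656 -2.97603925] 0.03871748136782244 [ 25.3  14.  -23.5  -0.  -52.3  67.4]
162 [13 26 24 26 12 23 22 16 11 18 22 20 21 30 24 25 31 23 30 24 24 21 20 23
 15 26 27 16 19 25 28 24 21 25 18 21 28 21 15 29]
163 [ 8 29 11 23 23  8 11 27 19 27 21 20 17 18 24 27 27 21 21 21 18 20 21 17
 27 21 18 28 26 18 21 20 18 24 24 26 15 25 28 17]
164 [ 8 26 23 15 26  4 24 30 15 19 21 24 24 25 31 28 22 31 27 28 24 14 21 23
 28 21 17 18 28 23 21 22 31 22 20 25 30 34 24 18]
```

View pics/c13.png

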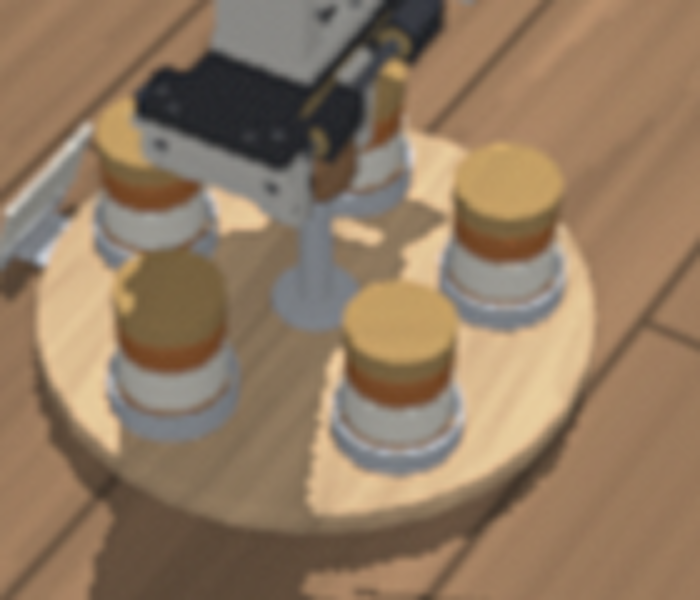

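View pics/c13c.png

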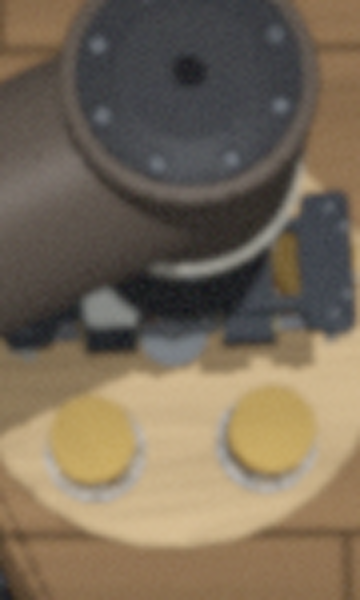

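The filled collar is at ≈2.3° against a card direction of ≈2.4° (side: jar ≈(280,224), directly behind the card at ≈(259,229)). I'll do a short settling hold, then a final check.

{"api": "carry_out", "payload": {
  "series": [
    [[0,0,0,0,0,0],[0,0,0,0,0,0],[0,0,0,0,0,0],[0,0,0,0,0,0],[0,0,0,0,0,0],[0,0,0,0,0,0]]
  ]
}}

```text
clock: 21.95
tool_pos: [0.5468, 0.0466, 0.1216]
orientation: [-154.7, 89.9, 28.0]
force: [5.5, -0.5, -3.5]
opening: 0.0389
```

```bash
python3 ph.py; python3 -c "
from h import *
o=get_obs();print(o['clock'],o['force'],o['opening']);print(close_job())"
```

```text
[347.2 247. ] [ 21  21 344] 0.0918 218.06
[302.5 249.5] [ 20  22 342] 0.0923 146.84
22.0 [ 5.49452743 -0.95052121 -3.27965786] 0.03859334252240933
the job is handed in; nothing more can be done
None
```

I stood the loose jar in the empty collar and let go. I then closed the gripper on the knob and turned the stand about 188° counter-clockwise. The job was handed in at 22.0 s with the gripper still closed on the knob.

- **Position:** the last check put the filled collar at about 2.4°, worked out from the two rear lids. The card's direction measured about 2.4°, though single estimates ranged from 1.3° to 4.2°. The arm hid the front jar from the top camera at the end.
- **Jars:** in the last side view all five jars were upright in their collars, and nothing else on the counter had been touched.
- **Cameras:** the side and top cameras disagreed by about 2–5 mm in x and y. I averaged them for the placing and used the top camera for the final angle.
- **Grip:** the gripper reads 38.6 mm on the 40 mm knob, slightly less than expected. A steady side force of about 5 N remained, but the stand followed the grip to within about half a degree.

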